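# Rack the sanding blocks and shut the box

### The job

Put the sanding blocks away: slide each of the three loose ones across the bench and over the box's front lip, felt side down and without lifting it off the bench, so that every free compartment gets one block, lying flat behind the lip beside the one already there. When all four compartments are full, swing the lid down until it is fully shut. Leave the other things on the bench where they are.

Things in the scene. Friction and masses are not known exactly. Their poses are not given: they have to be found in the camera images.
- block_box: light wooden box fixed to the bench, 195 mm wide (its y), 156 mm front to back; frame on the bench under the middle of the compartments, x from open front to back, z up. Four compartments in a row along y, 47 mm apart, each 42 mm wide, 75 mm long (x = -37.5 to 37.5 mm); partitions 5 mm thick, 28 mm high with rounded front ends; back and end walls 34 mm high
- front_lip (a point): middle of the top inner edge of the lip along the box's front, 7 mm above the bench. In the box's x: a ramp rises from the bench at -73 mm to -47 mm, a flat top goes on to this edge at -37.5 mm, then it drops 5 mm to the compartment floors (2 mm above the bench): a block pushed in from the front climbs the ramp and drops behind the lip
- well0 (a point): centre of the floor of compartment 1, counted from the +y end of the box (the end nearest the robot), which already holds a block at the start; its x and y axes are the box's
- well1 (a point): centre of the floor of compartment 2, counted from the +y end of the box (the end nearest the robot), empty at the start; its x and y axes are the box's
- well2 (a point): centre of the floor of compartment 3, counted from the +y end of the box (the end nearest the robot), empty at the start; its x and y axes are the box's
- well3 (a point): centre of the floor of compartment 4, counted from the +y end of the box (the end nearest the robot), empty at the start; its x and y axes are the box's
- box_lid (a joint): angle of the lid (rad): 0 shut, grows as it opens, 2.05 fully open; a stiff hinge, it stays where it is left; it starts open, leaning back past upright
- lid_hinge (a point): middle of the hinge line, which runs along the box's y at its back top edge, x = +45.5 mm, 34.5 mm above the bench
- lid_edge (a point): middle of the lid's front edge on its outer (when shut, upper) face. The lid is a 7 mm board, 93 mm from hinge to this edge, 195 mm wide, with a 25 mm flap square to it on the inside that closes the front above the lip and bears a brass knob (16 mm across, 12 mm long). Shut, this point is 41.5 mm above the bench; open, the flap points forward and the knob up
- block_in: small brown wooden sanding block with a thin dark felt sole, 34 mm wide (its x) by 70 mm long (its y) by 28 mm high, about 50 g; origin at the centre of its underside; already lies in the compartment nearest the robot and stays there
- block_a: small brown wooden sanding block with a thin dark felt sole, 34 mm wide (its x) by 70 mm long (its y) by 28 mm high, about 50 g; origin at the centre of its underside; loose on the bench, its length roughly along the box's x
- block_b: small brown wooden sanding block with a thin dark felt sole, 34 mm wide (its x) by 70 mm long (its y) by 28 mm high, about 50 g; origin at the centre of its underside; loose on the bench, its length roughly along the box's x
- block_c: small brown wooden sanding block with a thin dark felt sole, 34 mm wide (its x) by 70 mm long (its y) by 28 mm high, about 50 g; origin at the centre of its underside; loose on the bench, its length roughly along the box's x
- beeswax: yellow wax cake, 38x58x17 mm, a bystander; origin at the centre of its underside
- rivet_tin: flat red tin, 72x106x27 mm, a bystander; origin at the centre of its underside
- spool_black: black thread spool, 43 mm across, 50 mm high, a bystander; origin at the centre of its underside
- spool_ochre: ochre thread spool, 43 mm across, 52 mm high, a bystander; origin at the centre of its underside
- cement_can: cement can with black cap, 66 mm across, 105 mm high, a bystander; origin at the centre of its underside
There are look-alikes about, which are no part of the job. What is shaped like the block_b but purple is not meant.

How it is judged:
On the way:
1. all four compartments hold one block each, flat behind the lip, with the lid still open (horizontal distance between block_in and well0 below 0.008 m and z of block_in in the frame of well0 below 0.004 m and angle between block_in's own z axis and vertical below 0.04 rad and ((horizontal distance between block_a and well1 below 0.008 m and z of block_a in the frame of well1 below 0.004 m and angle between block_a's own z axis and vertical below 0.04 rad) or (horizontal distance between block_b and well1 below 0.008 m and z of block_b in the frame of well1 below 0.004 m and angle between block_b's own z axis and vertical below 0.04 rad) or (horizontal distance between block_c and well1 below 0.008 m and z of block_c in the frame of well1 below 0.004 m and angle between block_c's own z axis and vertical below 0.04 rad)) and ((horizontal distance between block_a and well2 below 0.008 m and z of block_a in the frame of well2 below 0.004 m and angle between block_a's own z axis and vertical below 0.04 rad) or (horizontal distance between block_b and well2 below 0.008 m and z of block_b in the frame of well2 below 0.004 m and angle between block_b's own z axis and vertical below 0.04 rad) or (horizontal distance between block_c and well2 below 0.008 m and z of block_c in the frame of well2 below 0.004 m and angle between block_c's own z axis and vertical below 0.04 rad)) and ((horizontal distance between block_a and well3 below 0.008 m and z of block_a in the frame of well3 below 0.004 m and angle between block_a's own z axis and vertical below 0.04 rad) or (horizontal distance between block_b and well3 below 0.008 m and z of block_b in the frame of well3 below 0.004 m and angle between block_b's own z axis and vertical below 0.04 rad) or (horizontal distance between block_c and well3 below 0.008 m and z of block_c in the frame of well3 below 0.004 m and angle between block_c's own z axis and vertical below 0.04 rad)) and value of joint box_lid above 1.2 rad), for 0.2 s.
At the end, for the whole second after the job is handed in: Each compartment holds one block, lying flat on its floor behind the lip (within 8 mm of the compartment's centre, underside under 4 mm above its floor, tilt under 0.04 rad), the first block still in its own; the lid is shut (under 0.05 rad) and all is at rest (horizontal distance between block_in and well0 below 0.008 m and z of block_in in the frame of well0 below 0.004 m and angle between block_in's own z axis and vertical below 0.04 rad and ((horizontal distance between block_a and well1 below 0.008 m and z of block_a in the frame of well1 below 0.004 m and angle between block_a's own z axis and vertical below 0.04 rad) or (horizontal distance between block_b and well1 below 0.008 m and z of block_b in the frame of well1 below 0.004 m and angle between block_b's own z axis and vertical below 0.04 rad) or (horizontal distance between block_c and well1 below 0.008 m and z of block_c in the frame of well1 below 0.004 m and angle between block_c's own z axis and vertical below 0.04 rad)) and ((horizontal distance between block_a and well2 below 0.008 m and z of block_a in the frame of well2 below 0.004 m and angle between block_a's own z axis and vertical below 0.04 rad) or (horizontal distance between block_b and well2 below 0.008 m and z of block_b in the frame of well2 below 0.004 m and angle between block_b's own z axis and vertical below 0.04 rad) or (horizontal distance between block_c and well2 below 0.008 m and z of block_c in the frame of well2 below 0.004 m and angle between block_c's own z axis and vertical below 0.04 rad)) and ((horizontal distance between block_a and well3 below 0.008 m and z of block_a in the frame of well3 below 0.004 m and angle between block_a's own z axis and vertical below 0.04 rad) or (horizontal distance between block_b and well3 below 0.008 m and z of block_b in the frame of well3 below 0.004 m and angle between block_b's own z axis and vertical below 0.04 rad) or (horizontal distance between block_c and well3 below 0.008 m and z of block_c in the frame of well3 below 0.004 m and angle between block_c's own z axis and vertical below 0.04 rad)) and value of joint box_lid below 0.05 rad and velocity of joint box_lid below 0.05 rad/s and linear speed of each of block_a, block_b, block_c, block_in below 0.02 m/s); the robot touches nothing.
It fails at once if a block is lifted off the bench (more than 20 mm) (height (world z) of any of block_a, block_b, block_c, block_in above 0.02 m).
It fails at once if a block is turned off its felt side (angle between any of block_a, block_b, block_c, block_in's own z axis and vertical above 0.7 rad).
It fails at once if a bystander is moved by more than 25 mm or tipped (distance of any of beeswax, rivet_tin, spool_black, spool_ochre, cement_can from where it was at the start of the episode above 0.025 m or angle between any of beeswax, rivet_tin, spool_black, spool_ochre, cement_can's own z axis and vertical above 0.4 rad).
It also fails if it takes over 70 s, if anything falls off the work surface, if the arm or the gripper's body presses on something with over 40 N, if the wrist force passes 120 N, or if a joint passes its speed limit or range.

### The arm

A 6-joint arm with a two-finger parallel gripper is mounted at the origin on the work surface; the furniture and walls round the work are solid. World frame = base frame: x ahead of the robot, y to its left, z up, the work surface at z = 0. Lengths are in m, angles in rad, forces in N, time in s.
With the tool pointing down it reaches from about 0.35 to 0.85 m from the base axis. Payload 8.1 kg.
Tool frame: the origin (TCP) lies on the centre line of the jaws, within the pads' length; the fingertips stand robot.finger_overhang ahead of it and the grasp point (between the pads) lies 5 mm behind it (robot.finger_overhang is the distance from the TCP to the fingertips, in m); z points along the fingers, y is the direction in which the jaws open and shut (so a half turn about z gives the same grasp; the last joint's range is limited). The gripper opens to 93 mm and grips with 3 to 60 N. Pads are 15 mm wide; open, the fingers measure 128 mm over their backs; the gripper's body (75 mm by 188 mm) begins 65 mm behind the grasp point.
Start: joints at [1.068, 0.13, 1.488, -0, 1.523, -0.085], TCP at [0.243, 0.548, 0.233] pointing down, gripper open.
Joint ranges: [-2.96, 2.96], [-0.89, 2.26], [0.02, 2.5], [-1.34, 4.48], [0, 2.73], [-2.66, 2.66]. Speed limits (rad/s): [2.39, 2.39, 2.79, 3.14, 3.14, 3.14].

### API

Orientations are given as a rotation vector (axis times angle).
In Python, from plant import robot gives the robot as it stands. The module is installed in compiled form; this text tells all that it offers.
- The arm moves only by the tool carry_out, never from a script. Its argument "commands" is a list that holds one entry, the list of rows, each a list of 4 numbers: the shift along the tool's x, y, z in cm, then the turn about the tool's z in degrees. In form: [[[tx, ty, tz, roll], ...]]. A call has 1 to 20 rows; each row shifts and turns the commanded pose from where the row before left it, along the tool's axes as they then stand; what a row does not reach is not made up. A row lasts 1/12 s, in which the tool goes at most 41.7 mm and 7.16 degrees, less where a joint would pass 70% of its speed; a pose out of reach is approached as far as the arm can. A call is refused whole if a number of a shift passes 4.17 or a number of a turn 7.16, either way. A call with a gripper value outside its range is refused whole. "claw" is the finger opening in cm, from 0 to 9.3, set as the call begins (left out, the last holds). The fingers move at their own pace and stop on an object; "grip_force" is the grip in N (left out, the last holds). Time passes only in rows, so rows that do not move let the fingers close. It gives the time, the measured TCP pose, the force and the opening at its end, in the units of the state.
- robot.read_state(): the state, without advancing time (a new reading comes with each control period).
- robot.read_camera(name): name is "scene" or "top" or "wrist"; returns the picture (384x512x3 uint8, red, green, blue); there is no depth.
- robot.camera_params(name): a dict with "mtx" (3x3 intrinsics, pixels), "R" (3x3) and "t" (3): a world point X has camera coordinates R X + t. Camera axes: x right, y down, z forward; pixel columns grow to the right and rows downward; lengths in m; the calibration is good to about 2 mm. A picture is of the moment at which its call begins: read the wrist's pose just before it. camera_params takes no time and is no camera call; for the wrist camera it gives the pose at the moment of the call.
- robot.close_job(): hands the job in, once; it reports no verdict.
The state is a dict: "t": time; "q": joint angles; "dq": joint speeds; "joint_torque": joint torques, N m; "tool_pos": TCP position; "orientation": TCP orientation; "force": force on the tool from outside, world axes, zero at the start; "wrist_torque": the same for the moment, N m; "opening": finger opening in m.
Only numpy, scipy, OpenCV 4.12 (cv2) and the standard library are available. Lean on these libraries where they do the work, as an engineer would, in place of code of your own. Each camera call takes 0.05 s, during which the arm holds its last target.

## Working session

There is one attempt and no reset: what is moved stays moved. The work goes in short steps, Python scripts to look and compute and a tool call to move; the robot and the scene stay as the last step left them, time stands still between calls to the robot, and variables do not carry over. Pictures are saved under pics/ and viewed, and the job is handed in when it is done.

Besides the shell and the picture viewer there is one more tool, called after ">>>" as a command line: name --argument value ..., lists and objects as JSON in quotes. carry_out: Moves the arm, as the interface text tells. Its arguments: {"type":"object","properties":{"commands":{"type":"array","items":{"type":"array","items":{"type":"array","items":{"type":"number"}}}},"claw":{"type":"number"},"grip_force":{"type":"number"}},"required":["commands"]}

```bash
mkdir -p pics
python3 - <<'E'
from plant import robot
import cv2
print(robot.read_state()); print(robot.finger_overhang)
for n in ["scene","top","wrist"]:
    im=robot.read_camera(n); cv2.imwrite(f"pics/{n}0.png",im[:,:,::-1]); print(n,robot.camera_params(n))
E
```

```text
{'t': 0.0, 'q': array([ 1.06755835e+00,  1.31133095e-01,  1.48928514e+00, -4.31836809e-05,
        1.52299076e+00, -8.53985866e-02]), 'dq': array([ 0.00052318, -0.00214132, -0.0013281 ,  0.00107063, -0.00013826,
        0.00107079]), 'joint_torque': array([-6.99104203e-04, -5.59832740e+01, -4.91770506e+01,  7.67405285e-02,
        3.51302465e-02, -1.66872969e-04]), 'tool_pos': array([0.24320139, 0.54790454, 0.23160097]), 'orientation': array([-6.51472188e-01, -3.07280488e+00,  2.74964471e-03]), 'force': array([0.40423013, 0.38214117, 0.67008998]), 'wrist_torque': array([-0.01834875,  0.00860281,  0.04769214]), 'opening': 0.0927675775322968}
0.014
scene {'mtx': array([[364.26064529,   0.        , 251.3688176 ],
       [  0.        , 364.26064529, 194.69735634],
       [  0.        ,   0.        ,   1.        ]]), 'R': array([[ 0.6522572 , -0.75761765, -0.02400113],
       [-0.42635652, -0.34051583, -0.83801497],
       [ 0.62672216,  0.55683433, -0.54511912]]), 't': array([-0.2910228 ,  0.22585523,  0.91196687])}
top {'mtx': array([[423.42525771,   0.        , 251.64329365],
       [  0.        , 423.42525771, 192.79244568],
       [  0.        ,   0.        ,   1.        ]]), 'R': array([[ 0.02057773, -0.99972602, -0.0111554 ],
       [-0.99770267, -0.0198132 , -0.06478289],
       [ 0.06454412,  0.01246286, -0.99783703]]), 't': array([-0.00681003,  0.42737912,  1.25331717])}
wrist {'mtx': array([[280.70577249,   0.        , 256.3610913 ],
       [  0.        , 280.70577249, 189.73646663],
       [  0.        ,   0.        ,   1.        ]]), 'R': array([[ 0.40556699,  0.91406461, -0.00113875],
       [ 0.88484882, -0.39229099,  0.25129733],
       [ 0.22925528, -0.10292552, -0.96790927]]), 't': array([-0.59987483, -0.03004467,  0.39014203])}
```

View pics/scene0.png

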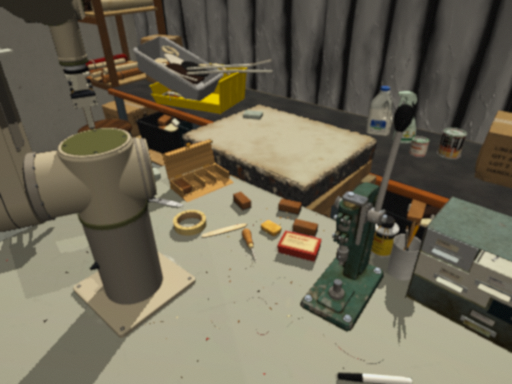

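View pics/top0.png

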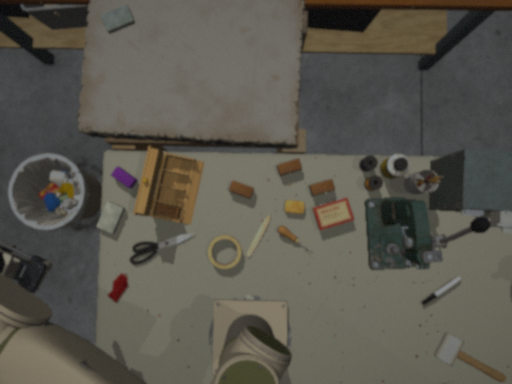

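View pics/wrist0.png

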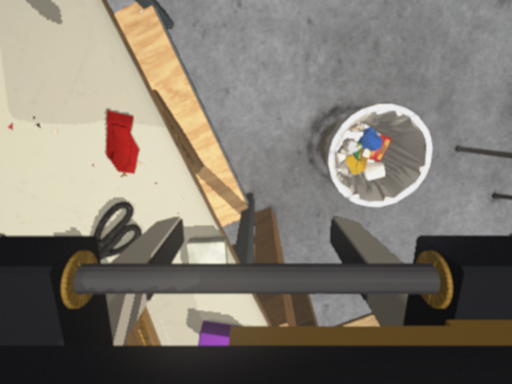

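Run:
```python
import cv2
im=cv2.imread("pics/top0.png")
c=im[135:265,100:400]; cv2.imwrite("pics/topcrop.png",cv2.resize(c,None,fx=2.66,fy=2.66,interpolation=cv2.INTER_CUBIC))
im=cv2.imread("pics/scene0.png")
c=im[130:280,150:350]; cv2.imwrite("pics/scenecrop.png",cv2.resize(c,None,fx=4,fy=4,interpolation=cv2.INTER_CUBIC))
```

```text
(no output)
```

View pics/topcrop.png

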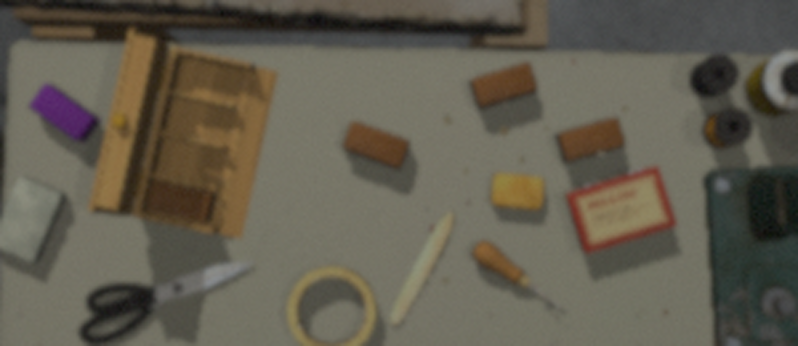

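View pics/scenecrop.png

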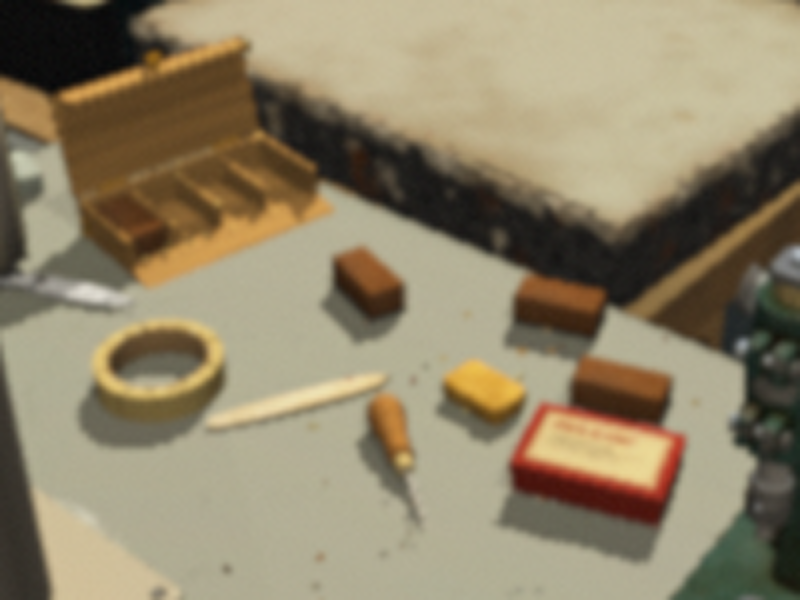

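```bash
cat > h.py <<'E'
import numpy as np, cv2
from plant import robot
def ray(n,uv,z,P=None):
    P=P or robot.camera_params(n)
    c=-P['R'].T@P['t']; d=P['R'].T@np.linalg.solve(P['mtx'],[uv[0],uv[1],1.])
    return c+d*(z-c[2])/d[2]
def two(n1,p1,n2,p2):
    A=[];b=[]
    C=[]
    for n,uv in((n1,p1),(n2,p2)):
        P=robot.camera_params(n);c=-P['R'].T@P['t'];d=P['R'].T@np.linalg.solve(P['mtx'],[uv[0],uv[1],1.]);d/=np.linalg.norm(d)
        M=np.eye(3)-np.outer(d,d);A.append(M);b.append(M@c)
    return np.linalg.lstsq(np.vstack(A),np.hstack(b),rcond=None)[0]
def proj(n,X,P=None):
    P=P or robot.camera_params(n)
    p=P['mtx']@(P['R']@np.asarray(X)+P['t']);return p[:2]/p[2]
E
python3 - <<'E'
from h import *
im=cv2.imread("pics/top0.png")
hsv=cv2.cvtColor(im,cv2.COLOR_BGR2HSV)
for y,x in((189,242),(167,289),(187,321),(209,168),(207,295)): print(hsv[y,x])
m=((hsv[...,0]<14)|(hsv[...,0]>175))&(hsv[...,1]>120)&(hsv[...,2]>60)
m=m.astype(np.uint8)*255
cs,_=cv2.findContours(m,cv2.RETR_EXTERNAL,cv2.CHAIN_APPROX_NONE)
for c in cs:
    if cv2.contourArea(c)>100:
        r=cv2.minAreaRect(c);b=cv2.boxPoints(r)
        w=np.array([ray('top',p,.028)[:2] for p in b])
        print(np.round(r[0],1),np.round(w.mean(0),3),np.round(np.linalg.norm(np.diff(w[:3],axis=0),axis=1),3),np.round(w,3).tolist())
# slab corner
print('slab',two('top',(299,146),'scene',(307,201)), two('top',(304,130),'scene',(313,190)))
# box pts from crop coordinates
f=2.66
for nm,p,z in(('ramp far',(276,71),0),('ramp near',(241,238),0),('farwall back top',(170,45),.034),('nearwall backtop',(130,213),.034)):
    print(nm,ray('top',(p[0]/f+100,p[1]/f+135),z))
print('knob',two('top',(120/f+100,120/f+135),'scene',(152/4+150,60/4+130)))
E
```

```text
[ 15 150 100]
[ 14 151  96]
[ 13 150  95]
[ 15 160  67]
[ 20 160 142]
[118.  286.8] [0.143 0.387] [0.076 0.038] [[0.121, 0.424], [0.185, 0.383], [0.165, 0.351], [0.101, 0.391]]
[332.9 213.4] [ 0.371 -0.239] [0.105 0.068] [[0.387, -0.179], [0.419, -0.278], [0.354, -0.299], [0.322, -0.199]]
slab [ 0.57036581 -0.13615964  0.01057555] [ 0.60851464 -0.14150829  0.03796228]
ramp far [0.52026875 0.14967927 0.        ]
ramp near [0.32895248 0.18408166 0.        ]
farwall back top [0.54259197 0.26464545 0.034     ]
nearwall backtop [0.35442219 0.30261731 0.034     ]
knob [0.44831731 0.29177464 0.13182656]
```

Run:
```python
from h import *
im=cv2.imread("pics/top0.png")
hsv=cv2.cvtColor(im,cv2.COLOR_BGR2HSV)
m=(hsv[...,0]<18)&(hsv[...,1]>115)&(hsv[...,2]>60)
m=m.astype(np.uint8)*255; m[:,:215]=0; m[:, 350:]=0; m[:150]=0; m[230:]=0
cs,_=cv2.findContours(m,cv2.RETR_EXTERNAL,cv2.CHAIN_APPROX_NONE)
for c in cs:
    if cv2.contourArea(c)>100:
        r=cv2.minAreaRect(c);b=cv2.boxPoints(r)
        w=np.array([ray('top',p,.024)[:2] for p in b])
        e=np.diff(w[:3],axis=0);L=np.linalg.norm(e,axis=1);d=e[L.argmax()]
        print(np.round(r[0],1),np.round(w.mean(0),3),np.round(L,3),'lenang',np.round(np.degrees(np.arctan2(d[1],d[0]))%180,1))
for n,p in(('wax',(295,207)),('tinTL',(100+570/2.66,135+193/2.66)),('tinTR',(100+660/2.66,135+168/2.66))): print(n,ray('top',p,.02))
print('slab',two('top',(295.5,145.5),'scene',(305,188)))
t=cv2.imread("pics/top0.png")[90:175,70:330]; cv2.imwrite("pics/slab_t.png",cv2.resize(t,None,fx=3,fy=3,interpolation=cv2.INTER_CUBIC))
t=cv2.imread("pics/scene0.png")[90:240,190:390]; cv2.imwrite("pics/slab_s.png",cv2.resize(t,None,fx=3.9,fy=3.9,interpolation=cv2.INTER_CUBIC))
```

```text
[332.9 213.4] [ 0.371 -0.239] [0.106 0.069] lenang 107.5
[240.9 189.1] [0.437 0.034] [0.03  0.066] lenang 70.0
[321.7 187.1] [ 0.448 -0.206] [0.066 0.029] lenang 107.1
[288.9 166.7] [ 0.507 -0.108] [0.064 0.029] lenang 108.3
wax [ 0.38733569 -0.12778466  0.02      ]
tinTL [ 0.38684156 -0.18494229  0.02      ]
tinTR [ 0.41676074 -0.28487517  0.02      ]
slab [ 0.56554195 -0.12419385  0.05763261]
```

View pics/slab_t.png

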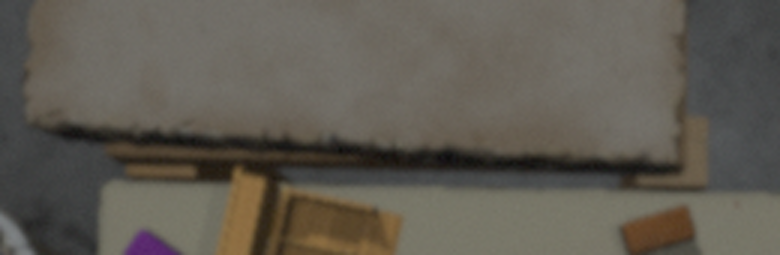

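View pics/slab_s.png

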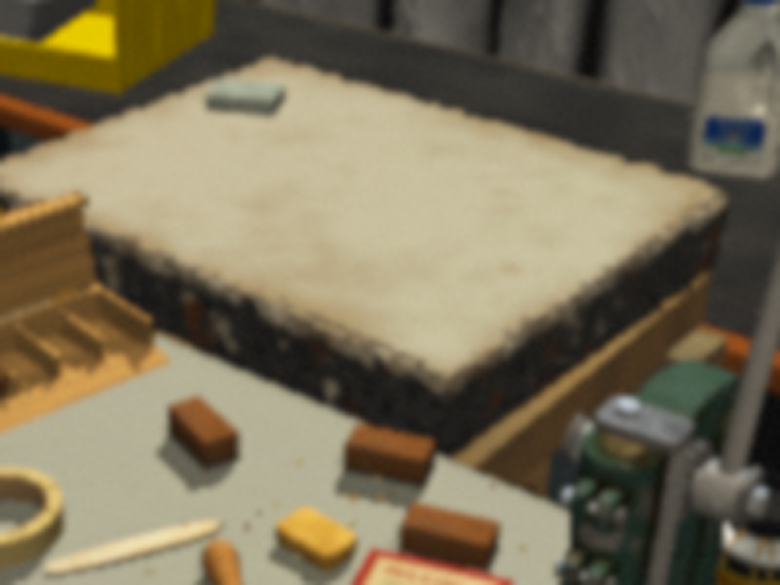

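```bash
cat >> h.py <<'E'
from scipy.spatial.transform import Rotation as Rn
def st():
    s=robot.read_state();R=Rn.from_rotvec(s['orientation']).as_matrix()
    return s,R
def goto(x,y,z,lenang=None):
    """print tool shift (cm) and roll (deg) for target TCP; tool y perpendicular to direction lenang"""
    s,R=st();d=R.T@(np.array([x,y,z])-s['tool_pos'])*100
    roll=0
    if lenang is not None:
        a=np.degrees(np.arctan2(R[1,0],R[0,0]))
        roll=-(((lenang-a)+90)%180-90)
    print('shift now',np.round(d,2),'roll',round(roll,1),'toolx ang',round(np.degrees(np.arctan2(R[1,0],R[0,0])),1),'q6',s['q'][5].round(2),'t',s['t'])
E
python3 - <<'E'
from h import *
s,R=st();print(R.round(3))
P=robot.camera_params('wrist');print('cam',-P['R'].T@P['t'],P['R'].round(2))
goto(.42,.12,.25,80)
E
```

```text
[[-0.914  0.406 -0.001]
 [ 0.406  0.914 -0.001]
 [ 0.    -0.001 -1.   ]]
cam [0.1804323  0.57669367 0.38448912] [[ 0.41  0.91 -0.  ]
 [ 0.88 -0.39  0.25]
 [ 0.23 -0.1  -0.97]]
shift now [-33.52 -31.95  -1.77] roll 76.1 toolx ang 156.1 q6 -0.09 t 0.15
```

>>> carry_out --commands '[[[-2.3,-2.3,0,0],[-2.4,-2.3,0,0],[-2.4,-2.3,0,0],[-2.4,-2.3,0,0],[-2.4,-2.3,0,0],[-2.4,-2.3,0,0],[-2.4,-2.3,0,0],[-2.4,-2.3,0,0],[-2.4,-2.3,0,0],[-2.4,-2.3,0,0],[-2.4,-2.3,0,0],[-2.4,-2.3,0,0],[-2.4,-2.3,0,0],[-2.4,-2.3,-1,0]]]'

```text
t: 1.32
tool_pos: [0.4181, 0.1164, 0.2407]
orientation: [-0.651, -3.07, 0.002]
force: [-0.5, -0.3, -0.9]
opening: 0.0929
```

>>> carry_out --commands '[[[0,0,0,6.9],[0,0,0,6.9],[0,0,0,6.9],[0,0,0,6.9],[0,0,0,6.9],[0,0,0,6.9],[0,0,0,6.9],[0,0,0,6.9],[0,0,0,6.9],[0,0,0,6.9],[0,0,0,6.9],[0,0,0,0],[0,0,0,0]]]'

```text
t: 2.4
tool_pos: [0.4188, 0.1182, 0.2424]
orientation: [-2.4, -2.027, 0.001]
force: [1.2, 1.0, -0.7]
opening: 0.093
```

Run:
```python
from h import *
goto(.437,.034,.028,70)
im=robot.read_camera('wrist'); P=robot.camera_params('wrist')
cv2.imwrite("pics/w1.png",im[:,:,::-1]); np.savez('w1.npz',**P)
cv2.imwrite("pics/w1b.png",cv2.resize(im[:,:,::-1],None,fx=1.56,fy=1.56,interpolation=cv2.INTER_CUBIC))
```

```text
shift now [-7.99  3.21 21.44] roll 10.4 toolx ang 80.4 q6 0.32 t 2.4
```

View pics/w1b.png

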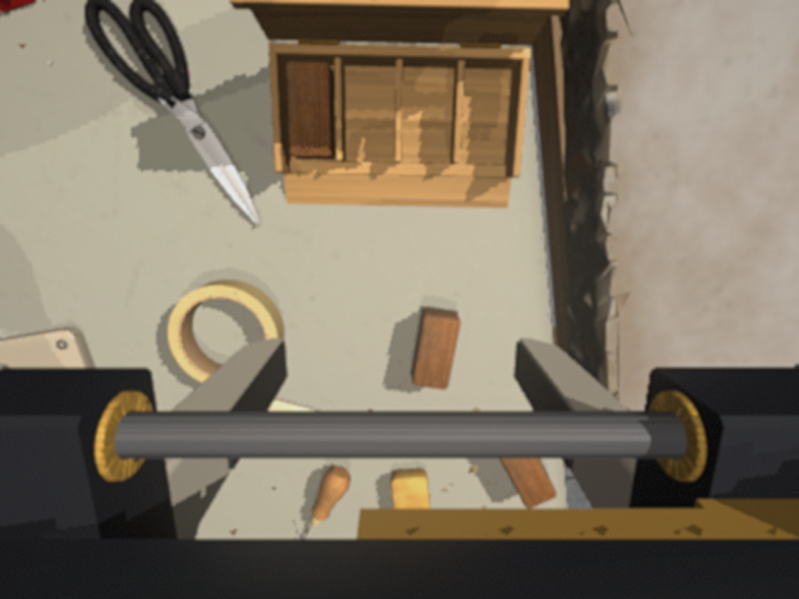

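Run:
```python
import cv2
im=cv2.imread("pics/w1.png")
c=im[15:145,165:350]; cv2.imwrite("pics/w1c.png",cv2.resize(c,None,fx=4,fy=4,interpolation=cv2.INTER_CUBIC))
```

```text
(no output)
```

View pics/w1c.png

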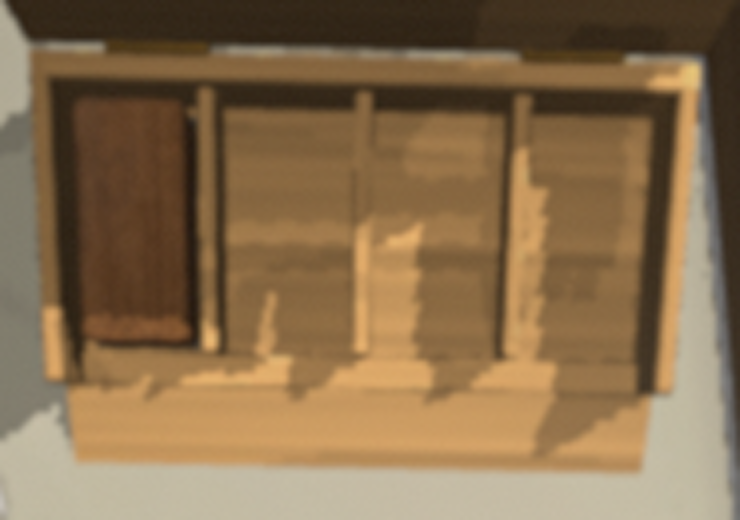

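Run:
```python
from h import *
P=dict(np.load('w1.npz'))
pts=[((77,462),0,(-73,97.5)),((641,470),0,(-73,-97.5)),((211,350),.028,(-37.5,47)),((361,352),.028,(-37.5,0)),((517,355),.028,(-37.5,-47)),((207,90),.028,(37.5,47)),((363,93),.028,(37.5,0)),((521,97),.028,(37.5,-47)),((33,52),.034,None),((700,64),.034,None)]
A=[];B=[]
for p,z,b in pts:
    w=ray('w',(p[0]/4+165-.375,p[1]/4+15-.375),z,P)
    if b: A.append(w[:2]);B.append(np.array(b)/1000)
    print(b,w.round(4))
A=np.array(A);B=np.array(B)
ca,cb=A.mean(0),B.mean(0);H=(B-cb).T@(A-ca);th=np.arctan2(H[0,1]-H[1,0],H[0,0]+H[1,1])
R=np.array([[np.cos(th),-np.sin(th)],[np.sin(th),np.cos(th)]]);o=ca-R@cb
print('yaw',np.degrees(th),'o',o); print(((A-o)@R-B).round(4))
for i,y in enumerate((70.5,23.5,-23.5,-70.5)): print(i,(o+R@[0,y/1000]).round(4),'pre-110',(o+R@[-.110,y/1000]).round(4))
```

```text
(-73, 97.5) [0.3294 0.1861 0.    ]
(-73, -97.5) [0.5207 0.1511 0.    ]
(-37.5, 47) [0.3858 0.2126 0.028 ]
(-37.5, 0) [0.4319 0.2042 0.028 ]
(-37.5, -47) [0.4799 0.1952 0.028 ]
(37.5, 47) [0.3994 0.2849 0.028 ]
(37.5, 0) [0.4448 0.2764 0.028 ]
(37.5, -47) [0.4908 0.2676 0.028 ]
None [0.3523 0.3014 0.034 ]
None [0.542  0.2662 0.034 ]
yaw 79.60778989133561 o [0.43860487 0.24020583]
[[ 0.      0.0002]
 [ 0.0001  0.0007]
 [ 0.0008 -0.    ]
 [ 0.0009  0.0001]
 [ 0.0007 -0.0017]
 [-0.0006 -0.0004]
 [-0.0008  0.0005]
 [-0.0012  0.0006]]
0 [0.3693 0.2529] pre-110 [0.3494 0.1447]
1 [0.4155 0.2444] pre-110 [0.3956 0.1362]
2 [0.4617 0.236 ] pre-110 [0.4419 0.1278]
3 [0.5079 0.2275] pre-110 [0.4881 0.1193]
```

>>> carry_out --commands '[[[0,0,0,5.2],[0,0,0,5.2],[-2.4,1.5,0,0],[-2.4,1.5,0,0],[-2.5,1.6,0,0],[0,0,3.5,0],[0,0,3.5,0],[0,0,3.5,0],[0,0,3.5,0],[0,0,2,0],[0,0,0,0],[0,0,0,0]]]' --claw 6.5 --grip_force 10

```text
t: 3.45
tool_pos: [0.4359, 0.0338, 0.082]
orientation: [-2.574, -1.799, 0.004]
force: [0.1, -0.0, 0.8]
opening: 0.0649
```

```bash
cat >> h.py <<'E'
def go(x,y,z,lenang):
    """shift in tool axes AFTER roll"""
    s,R=st();a=np.degrees(np.arctan2(R[1,0],R[0,0]));roll=-(lenang-a)
    c,sn=np.cos(np.radians(lenang)),np.sin(np.radians(lenang))
    d=np.array([x,y,z])-s['tool_pos']
    print('roll %.1f then x %.2f y %.2f z %.2f'%(roll,100*(c*d[0]+sn*d[1]),100*(sn*d[0]-c*d[1]),-100*d[2]),'pos',s['tool_pos'].round(4),'open',s['opening'].round(4),'F',s['force'].round(1),'t',s['t'])
E
python3 - <<'E'
from h import *
go(.437,.034,.022,70)
im=robot.read_camera('wrist')
cv2.imwrite("pics/w2.png",im[:,:,::-1])
E
```

```text
Traceback (most recent call last):
  File "h.py", line 34, in go
    print('roll %.1f then x %.2f y %.2f z %.2f'%(roll,100*(c*d[0]+sn*d[1]),100*(sn*d[0]-c*d[1]),-100*d[2]),'pos',s['tool_pos'].round(4),'open',s['opening'].round(4),'F',s['force'].round(1),'t',s['t'])
                                                                                                                                               ^^^^^^^^^^^^^^^^^^
AttributeError: 'float' object has no attribute 'round'
```

```bash
sed -i "s/s\['opening'\].round(4)/round(s['opening'],4)/" h.py
python3 - <<'E'
from h import *
go(.437,.034,.022,70)
im=robot.read_camera('wrist')
cv2.imwrite("pics/w2.png",im[:,:,::-1])
E
```

```text
roll -0.1 then x 0.06 y 0.10 z 6.00 pos [0.4359 0.0338 0.082 ] open 0.0649 F [ 0.1 -0.   0.8] t 3.45
```

View pics/w2.png

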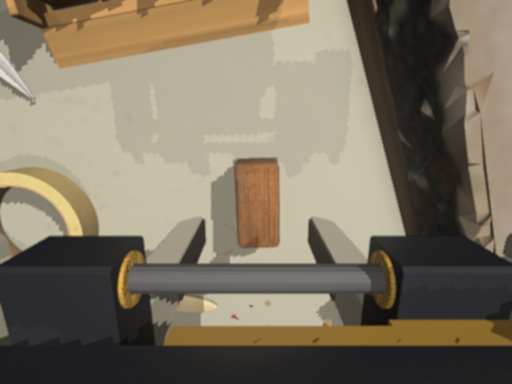

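>>> carry_out --commands '[[[0,0.1,3,0],[0,0,3,0],[0,0,0,0]]]'

```text
t: 3.75
tool_pos: [0.436, 0.0335, 0.0203]
orientation: [-2.574, -1.797, 0.005]
force: [-0.6, 0.1, -1.8]
opening: 0.065
```

>>> carry_out --commands '[[[0,0,0,0],[0,0,0,0],[0,0,0,0],[0,0,0,0],[0,0,0,0]]]' --claw 2.8 --grip_force 8

```text
t: 4.17
tool_pos: [0.439, 0.0334, 0.0242]
orientation: [2.576, 1.796, 0.003]
force: [-0.7, 0.1, 0.4]
opening: 0.036
```

Run:
```python
from h import *
go(.4419,.1278,.022,79.6)
```

```text
roll -9.8 then x 9.34 y -1.42 z 0.22 pos [0.439  0.0334 0.0242] open 0.036 F [-0.7  0.1  0.4] t 4.1667
```

>>> carry_out --commands '[[[0,0,0,0],[0,0,0,0]]]'

```text
t: 4.33
tool_pos: [0.4389, 0.0334, 0.024]
orientation: [2.576, 1.796, 0.003]
force: [-2.2, 0.3, 7.9]
opening: 0.0343
```

>>> carry_out --commands '[[[0,0,0,0]]]'

```text
t: 4.42
tool_pos: [0.4388, 0.0334, 0.024]
orientation: [2.576, 1.796, 0.002]
force: [-1.7, 0.4, 8.4]
opening: 0.0344
```

>>> carry_out --commands '[[[0,0,-0.1,0],[0,0,0,-3.3],[0,0,0,-3.3],[0,0,0,-3.2],[1.1,-0.2,0,0],[1.2,-0.2,0,0],[1.2,-0.2,0,0],[1.2,-0.2,0,0],[1.2,-0.2,0,0],[1.2,-0.2,0,0],[1.2,-0.2,0,0],[1.0,0,0,0],[0,0,0,0],[0,0,0,0]]]'

```text
t: 5.58
tool_pos: [0.4414, 0.128, 0.024]
orientation: [2.413, 2.011, 0.002]
force: [-0.2, 2.3, 2.8]
opening: 0.0343
```

Run:
```python
from h import *
go(.4419,.1278,.022,79.6)
im=robot.read_camera('wrist')
cv2.imwrite("pics/w3.png",im[:,:,::-1])
```

```text
roll 0.0 then x -0.01 y 0.06 z 0.20 pos [0.4414 0.128  0.024 ] open 0.0343 F [-0.2  2.3  2.8] t 5.5833
```

View pics/w3.png

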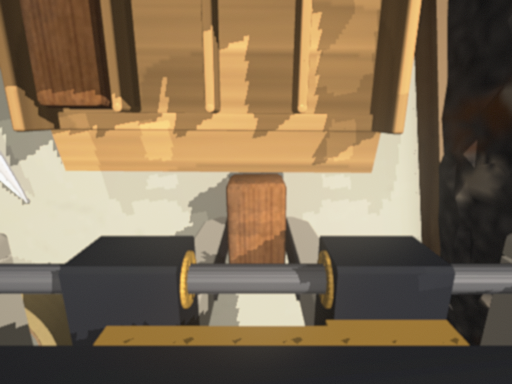

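>>> carry_out --commands '[[[0,0,0,0],[0,0,0,0],[-1,0,0,0],[-2,0,0,0],[-2,0,0,0],[-0.5,0,0,0],[0,0,-0.3,0]]]' --claw 5

```text
t: 6.22
tool_pos: [0.4298, 0.0716, 0.0259]
orientation: [-2.416, -2.007, 0.002]
force: [-0.4, 0.8, 0.6]
opening: 0.0503
```

>>> carry_out --commands '[[[0,0,0,0],[0,0,0,0],[0,0,0,0],[0,0,0,0],[0,0,0,0],[0,0,0,0],[0,0,0,0]]]' --claw 0

```text
t: 6.8
tool_pos: [0.4309, 0.0736, 0.0266]
orientation: [-2.414, -2.011, 0.0]
force: [0.4, 0.4, -0.4]
opening: 0.008
```

Run:
```python
from h import *
go(.4419,.1278,.022,79.6)
im=robot.read_camera('wrist')
cv2.imwrite("pics/w4.png",im[:,:,::-1])
```

```text
roll -0.0 then x 5.53 y 0.11 z 0.46 pos [0.4309 0.0736 0.0266] open 0.008 F [ 0.4  0.4 -0.4] t 6.8
```

View pics/w4.png

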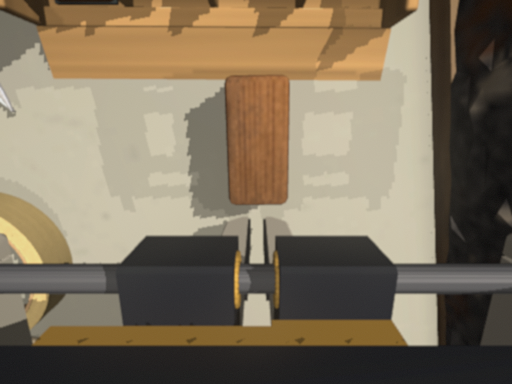

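>>> carry_out --commands '[[[0.5,0.1,0,0],[0.8,0,0,0],[0.8,0,0,0],[0.8,0,0,0],[0.8,0,0,0],[0.8,0,0,0],[0.8,0,0,0],[0.8,0,0,0],[0.8,0,0,0],[0.8,0,0,0],[0.8,0,0,0],[0.8,0,0,0],[0.8,0,0,0],[0.8,0,0,0],[0.4,0,0,0],[0,0,0,0]]]'

```text
t: 8.18
tool_pos: [0.4524, 0.1854, 0.0265]
orientation: [-2.413, -2.011, -0.0]
force: [0.2, 0.0, 0.3]
opening: 0.0006
```

```bash
cat >> h.py <<'E'
O=np.array([.4386,.2402]);TH=np.radians(79.6)
def boxpos():
    s,R=st();d=s['tool_pos'][:2]-O;c,sn=np.cos(TH),np.sin(TH)
    print('box x %.1f y %.1f z %.1f mm'%(1e3*(c*d[0]+sn*d[1]),1e3*(-sn*d[0]+c*d[1]),1e3*s['tool_pos'][2]),'F',s['force'].round(1),'t',round(s['t'],2),'open',round(s['opening'],4))
def pic(n,cam='wrist'):
    im=robot.read_camera(cam);cv2.imwrite(f"pics/{n}.png",im[:,:,::-1]);return im
E
python3 - <<'E'
from h import *
boxpos();pic('w5')
E
```

```text
box x -51.4 y -23.5 z 26.5 mm F [0.2 0.  0.3] t 8.18 open 0.0006
```

View pics/w5.png

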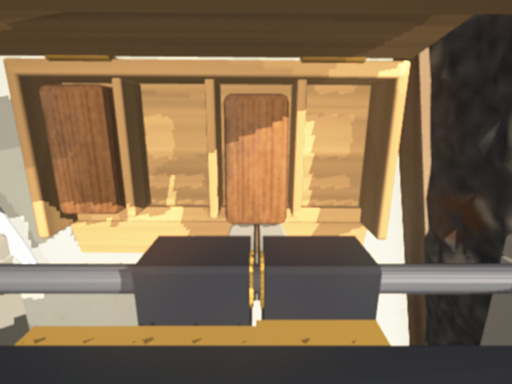

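>>> carry_out --commands '[[[0.3,0,0,0],[0.3,0,0,0],[0.2,0,0,0],[0,0,0,0],[0,0,0,0]]]'

```text
t: 8.65
tool_pos: [0.4539, 0.1922, 0.0267]
orientation: [2.414, 2.01, 0.0]
force: [0.8, -0.3, -0.7]
opening: 0.0008
```

Run:
```python
from h import *
boxpos();pic('w6')
```

```text
box x -44.4 y -23.7 z 26.7 mm F [ 0.8 -0.3 -0.7] t 8.65 open 0.0008
```

View pics/w6.png

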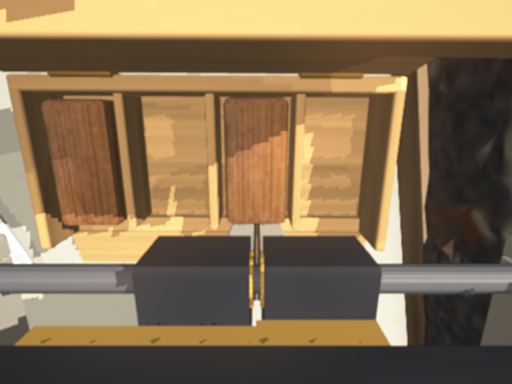

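>>> carry_out --commands '[[[0.1,0,0,0],[0,0,0,0],[0,0,0,0],[-2,0,0,0],[-2.5,0,0,0],[-2,0,-3.5,0],[-2,0,-3.5,0],[-1,0,-3.5,0],[0,0,-3.5,0],[0,0,0,0],[0,0,0,0]]]'

```text
t: 9.62
tool_pos: [0.4388, 0.0997, 0.1695]
orientation: [2.412, 2.007, 0.008]
force: [-0.2, -0.3, -0.3]
opening: 0.0002
```

Run:
```python
from h import *
boxpos();im=pic('w7');c=im[0:230,60:360,::-1];cv2.imwrite('pics/w7c.png',cv2.resize(c,None,fx=2.6,fy=2.6,interpolation=cv2.INTER_CUBIC))
go(.507,-.108,.07,108)
```

```text
box x -138.2 y -25.6 z 169.5 mm F [-0.2 -0.3 -0.3] t 9.62 open 0.0002
roll -28.5 then x -21.91 y 0.20 z 9.73 pos [0.4374 0.0997 0.1673] open 0.0007 F [-0.6  0.5 -1. ] t 9.6667
```

View pics/w7c.png

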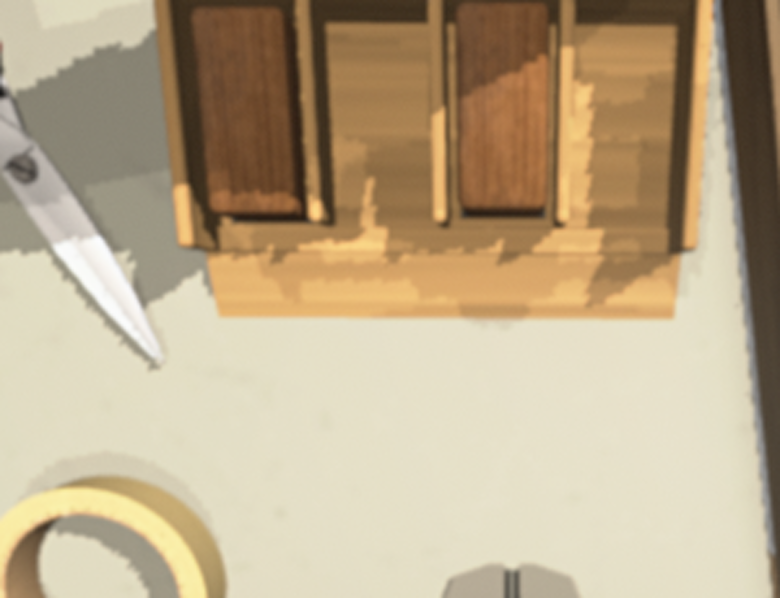

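>>> carry_out --commands '[[[0,0,0,-7.1],[0,0,0,-7.1],[0,0,0,-7.1],[0,0,0,-7.1],[-3.1,0.2,0,0],[-3.1,0,0,0],[-3.2,0,0,0],[-3.1,0,0,0],[-3.2,0,0,0],[-3.1,0,0,0],[-3.1,0,2,0],[0,0,3.2,0],[0,0,3.2,0],[0,0,0,0],[0,0,0,0]]]' --claw 5.6

```text
t: 10.92
tool_pos: [0.5031, -0.1068, 0.0791]
orientation: [-1.843, -2.535, 0.004]
force: [0.1, 0.1, -0.1]
opening: 0.056
```

Run:
```python
from h import *
go(.507,-.108,.026,108);pic('w8')
```

```text
roll -0.0 then x -0.23 y 0.34 z 5.31 pos [ 0.5031 -0.1068  0.0791] open 0.056 F [ 0.1  0.1 -0.1] t 10.9167
```

View pics/w8.png

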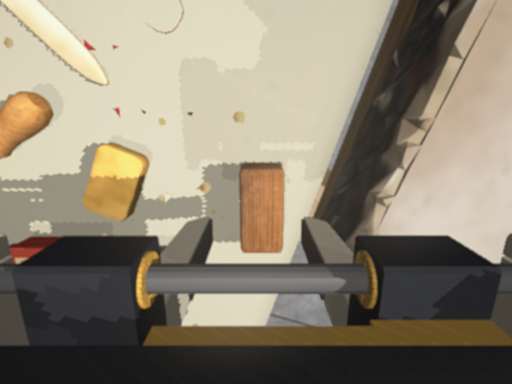

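>>> carry_out --commands '[[[-0.2,0.35,0,0],[0,0,0,0],[0,0,2,0],[0,0,2,0],[0,0,1.2,0],[0,0,0,0]]]' --claw 4.8

```text
t: 11.47
tool_pos: [0.509, -0.1082, 0.029]
orientation: [-1.845, -2.539, 0.001]
force: [-1.4, 0.3, -0.9]
opening: 0.0479
```

>>> carry_out --commands '[[[0,0,0,0],[0,0,0,0],[0,0,0,0],[0,0,0,0],[0,0,0,0]]]' --claw 2.8

```text
t: 11.88
tool_pos: [0.5113, -0.1092, 0.0321]
orientation: [1.846, 2.539, 0.001]
force: [-1.9, 0.0, 5.8]
opening: 0.0344
```

Run:
```python
from h import *
boxpos();go(.4881,.1193,.026,79.6)
```

```text
box x -330.5 y -134.5 z 32.1 mm F [-1.9  0.   5.8] t 11.88 open 0.0344
roll 28.4 then x 22.05 y -6.40 z 0.61 pos [ 0.5113 -0.1092  0.0321] open 0.0344 F [-1.9  0.   5.8] t 11.8833
```

>>> carry_out --commands '[[[0,0,0,5.7],[0,0,0,5.7],[0,0,0,5.7],[0,0,0,5.7],[0,0,0,5.6],[1.2,-0.4,0,0],[1.6,-0.5,0,0],[1.6,-0.5,0,0],[1.6,-0.5,0,0],[1.6,-0.5,0,0],[1.6,-0.5,0,0],[1.6,-0.5,0,0],[1.6,-0.5,0,0],[1.6,-0.5,0,0],[1.6,-0.5,0,0],[1.6,-0.5,0,0],[1.6,-0.5,0,0],[1.6,-0.5,0,0],[1.4,0,0,0],[0,0,0,0]]]'

```text
t: 13.55
tool_pos: [0.4873, 0.1199, 0.0319]
orientation: [2.409, 2.016, 0.004]
force: [-0.2, 3.6, 5.5]
opening: 0.0349
```

Run:
```python
from h import *
boxpos();go(.4881,.1193,.026,79.6);pic('w9')
```

```text
box x -109.6 y -69.6 z 31.9 mm F [-0.2  3.6  5.5] t 13.55 open 0.0349
roll 0.3 then x -0.04 y 0.09 z 0.59 pos [0.4873 0.1199 0.0319] open 0.0349 F [-0.2  3.6  5.5] t 13.55
```

View pics/w9.png

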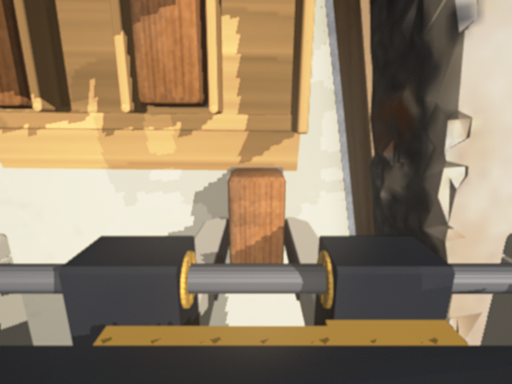

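>>> carry_out --commands '[[[0,0.15,0,0.3],[0,0,0,0]]]'

```text
t: 13.77
tool_pos: [0.4883, 0.1188, 0.0317]
orientation: [-2.415, -2.008, -0.003]
force: [-2.8, 5.6, 8.2]
opening: 0.0341
```

>>> carry_out --commands '[[[0,0,0,0],[0,0,0,0],[-1,0,0,0],[-2,0,0,0],[-2,0,0,0],[-0.5,0,0,0],[0,0,0,0]]]' --claw 5

```text
t: 14.35
tool_pos: [0.4773, 0.0614, 0.0303]
orientation: [-2.421, -2.002, 0.001]
force: [0.2, 0.6, 0.4]
opening: 0.05
```

>>> carry_out --commands '[[[0,0,0,0],[0,0,0,0],[0,0,0,0],[0,0,0,0],[0,0,0,0],[0,0,0,0],[0,0,0,0]]]' --claw 0

```text
t: 14.93
tool_pos: [0.478, 0.0631, 0.0306]
orientation: [-2.419, -2.004, 0.0]
force: [-0.3, -0.1, -0.3]
opening: 0.0078
```

Run:
```python
from h import *
boxpos();go(.4881,.1193,.026,79.6);pic('w10')
```

```text
box x -167.1 y -70.7 z 30.6 mm F [-0.3 -0.1 -0.3] t 14.93 open 0.0078
roll -0.3 then x 5.71 y -0.02 z 0.46 pos [0.478  0.0631 0.0306] open 0.0078 F [-0.3 -0.1 -0.3] t 14.9333
```

View pics/w10.png

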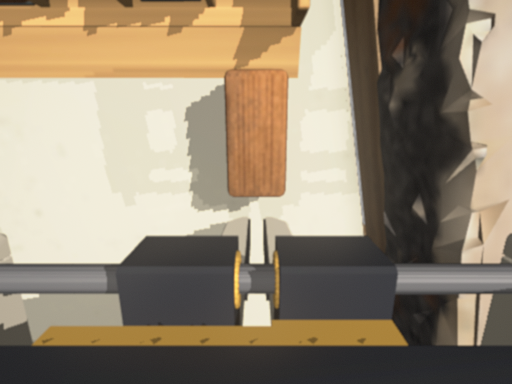

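>>> carry_out --commands '[[[0.5,0,0.4,0],[0.8,0,0,0],[0.8,0,0,0],[0.8,0,0,0],[0.8,0,0,0],[0.8,0,0,0],[0.8,0,0,0],[0.8,0,0,0],[0.8,0,0,0],[0.8,0,0,0],[0.8,0,0,0],[0.8,0,0,0],[0.8,0,0,0],[0.8,0,0,0],[0.6,0,0,0],[0,0,0,0]]]'

```text
t: 16.32
tool_pos: [0.4994, 0.1773, 0.0265]
orientation: [-2.418, -2.005, -0.001]
force: [0.1, -0.5, 0.1]
opening: 0.0006
```

Run:
```python
from h import *
boxpos();pic('w11')
```

```text
box x -50.9 y -71.2 z 26.5 mm F [ 0.1 -0.5  0.1] t 16.32 open 0.0006
```

View pics/w11.png

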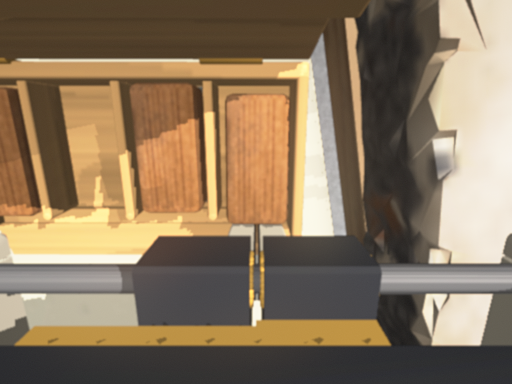

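>>> carry_out --commands '[[[0.3,0,0,0],[0.3,0,0,0],[0.2,0,0,0],[0,0,0,0],[0,0,0,0],[0,0,0,0],[-2,0,0,0],[-2.5,0,0,0],[-2,0,-3.5,0],[-2,0,-3.5,0],[-1,0,-3.5,0],[0,0,-3.5,0],[0,0,0,0],[0,0,0,0]]]'

```text
t: 17.53
tool_pos: [0.4853, 0.0902, 0.1697]
orientation: [2.418, 2.001, 0.008]
force: [0.7, 0.8, 0.1]
opening: 0.0005
```

Run:
```python
from h import *
boxpos();im=pic('w12');c=im[0:230,60:360,::-1];cv2.imwrite('pics/w12c.png',cv2.resize(c,None,fx=2.6,fy=2.6,interpolation=cv2.INTER_CUBIC))
go(.448,-.206,.085,107)
```

```text
box x -139.1 y -73.0 z 169.7 mm F [0.7 0.8 0.1] t 17.53 open 0.0005
roll -27.8 then x -27.28 y -12.08 z 8.24 pos [0.4838 0.0903 0.1674] open 0.0005 F [ 0.1 -0.4 -0.3] t 17.5833
```

View pics/w12c.png

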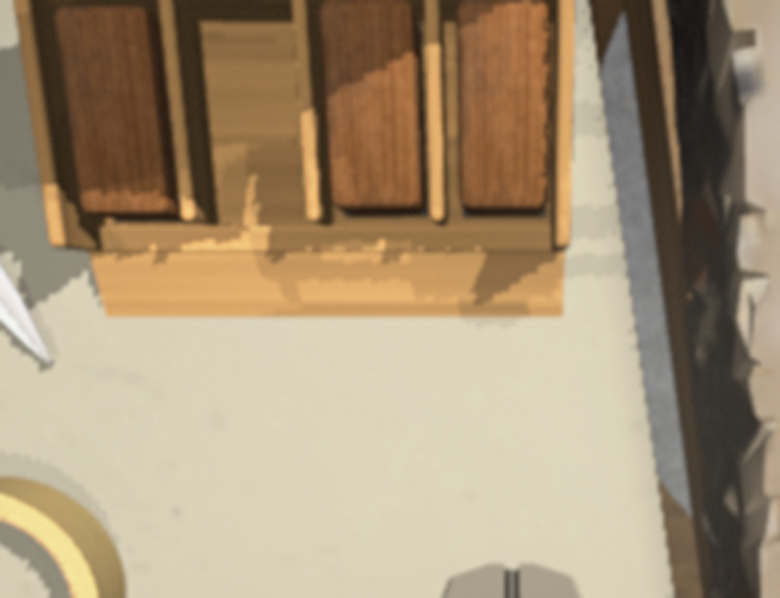

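>>> carry_out --commands '[[[0,0,0,-7],[0,0,0,-7],[0,0,0,-6.9],[0,0,0,-6.9],[-3.3,-1.5,0,0],[-3.3,-1.5,0,0],[-3.3,-1.5,0,0],[-3.3,-1.5,0,0],[-3.3,-1.5,0,0],[-3.3,-1.5,0,0],[-3.3,-1.5,0,0],[-3.2,-1.6,0,0],[0,0,2.5,0],[0,0,3,0],[0,0,3,0],[0,0,0,0],[0,0,0,0]]]' --claw 5.2

```text
t: 19.0
tool_pos: [0.442, -0.1949, 0.0785]
orientation: [-1.863, -2.52, 0.001]
force: [-0.0, 0.1, 0.2]
opening: 0.052
```

Run:
```python
from h import *
go(.445,-.196,.026,107);pic('w13')
```

```text
roll 0.1 then x -0.20 y 0.26 z 5.25 pos [ 0.442  -0.1949  0.0785] open 0.052 F [-0.   0.1  0.2] t 19.0
```

View pics/w13.png

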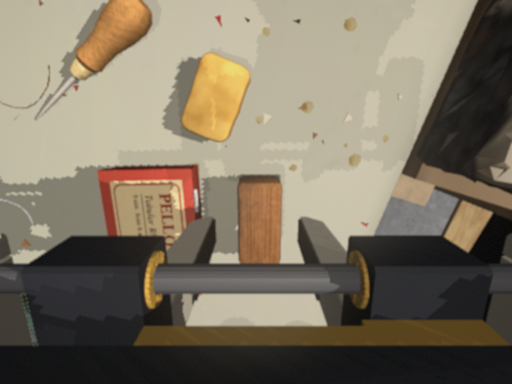

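>>> carry_out --commands '[[[0,0.25,0,0],[0,0,0,0],[0,0,1.9,0],[0,0,1.9,0],[0,0,1.4,0],[0,0,0,0]]]' --claw 4.4

```text
t: 19.55
tool_pos: [0.4463, -0.1951, 0.0283]
orientation: [-1.865, -2.525, 0.0]
force: [-0.9, 0.1, -1.0]
opening: 0.0445
```

>>> carry_out --commands '[[[0,0,0,0],[0,0,0,0],[0,0,0,0],[0,0,0,0],[0,0,0,0]]]' --claw 2.8

```text
t: 19.97
tool_pos: [0.4482, -0.1964, 0.0312]
orientation: [1.866, 2.524, 0.001]
force: [-0.4, -0.3, 6.2]
opening: 0.0342
```

Run:
```python
from h import *
boxpos();go(.46,-.02,.026,90);pic('w14');pic('t14','top')
```

```text
box x -427.7 y -88.3 z 31.2 mm F [-0.4 -0.3  6.2] t 19.97 open 0.0342
roll 17.1 then x 17.64 y 1.18 z 0.52 pos [ 0.4482 -0.1964  0.0312] open 0.0342 F [-0.4 -0.3  6.2] t 19.9667
```

View pics/w14.png

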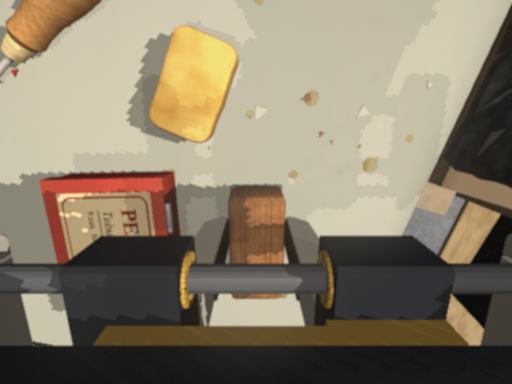

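>>> carry_out --commands '[[[0.5,0.8,0,0],[0.6,0.8,0,0],[0.6,0.8,0,0],[0.6,0.8,0,0],[1.2,0.35,0,0],[1.2,0.35,0,0],[1.2,0.35,0,0],[1.2,0.35,0,0],[1.2,0.35,0,0],[1.2,0.35,0,0],[1.2,0.35,0,0],[1.2,0.35,0,0],[0,0,0,5.5],[0,0,0,5.5],[0,0,0,5.5],[0,0,0,5.5],[0,0,0,5.4],[0,0,0,0]]]'

```text
t: 21.57
tool_pos: [0.4703, -0.0638, 0.0306]
orientation: [2.417, 2.004, 0.003]
force: [0.2, 0.0, 8.6]
opening: 0.0347
```

Run:
```python
from h import *
boxpos();go(.3956,.1362,.031,79.6);pic('w15')
```

```text
box x -293.3 y -86.1 z 30.6 mm F [0.2 0.  8.6] t 21.57 open 0.0347
roll -0.3 then x 18.32 y -10.96 z -0.04 pos [ 0.4703 -0.0638  0.0306] open 0.0347 F [0.2 0.  8.6] t 21.5667
```

View pics/w15.png

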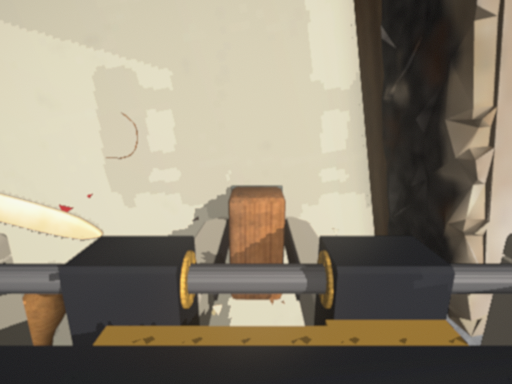

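>>> carry_out --commands '[[[1.2,0,0,-0.3],[1.5,-0.2,0,0],[1.5,-0.2,0,0],[1.5,-0.2,0,0],[1.3,-1.1,0,0],[1.3,-1.1,0,0],[1.3,-1.1,0,0],[1.3,-1.1,0,0],[1.3,-1.1,0,0],[1.3,-1.1,0,0],[1.3,-1.1,0,0],[1.3,-1.1,0,0],[1.3,-1.1,0,0],[1.2,-0.5,0,0],[0.2,0,0,0],[0,0,0,0],[0,0,0,0]]]'

```text
t: 23.03
tool_pos: [0.3932, 0.141, 0.0302]
orientation: [-2.405, -2.019, 0.0]
force: [-4.7, 1.8, 11.1]
opening: 0.0342
```

Run:
```python
from h import *
boxpos();go(.3956,.1362,.031,79.6);pic('w16')
```

```text
box x -105.7 y 26.8 z 30.2 mm F [-4.7  1.8 11.1] t 23.03 open 0.0342
roll 0.4 then x -0.43 y 0.32 z -0.08 pos [0.3932 0.141  0.0302] open 0.0342 F [-4.7  1.8 11.1] t 23.0333
```

View pics/w16.png

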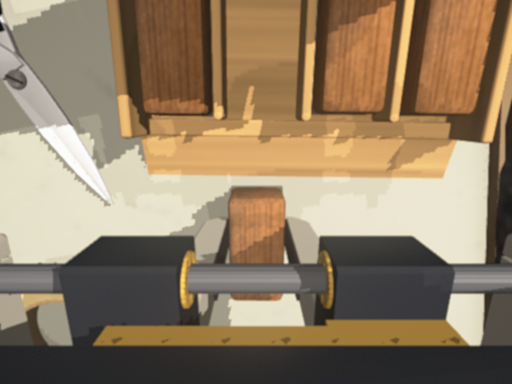

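>>> carry_out --commands '[[[0.2,0.3,0,0.4],[0,0,0,0],[0,0,0,0]]]'

```text
t: 23.33
tool_pos: [0.3965, 0.1419, 0.0298]
orientation: [-2.413, -2.01, 0.001]
force: [-4.0, -0.1, 7.2]
opening: 0.0345
```

Run:
```python
from h import *
boxpos();go(.3956,.1362,.031,79.6)
```

```text
box x -104.2 y 23.7 z 29.8 mm F [-4.  -0.1  7.2] t 23.33 open 0.0345
roll -0.0 then x -0.58 y 0.02 z -0.12 pos [0.3965 0.1419 0.0298] open 0.0345 F [-4.  -0.1  7.2] t 23.3333
```

>>> carry_out --commands '[[[0,0,0,0],[0,0,0,0],[-1,0,0,0],[-2,0,0,0],[-2,0,0,0],[-1.8,0,0,0],[0,0,0,0]]]' --claw 5

```text
t: 23.92
tool_pos: [0.3838, 0.072, 0.0291]
orientation: [-2.416, -2.009, 0.003]
force: [0.8, -0.7, -0.1]
opening: 0.05
```

>>> carry_out --commands '[[[0,0,0,0],[0,0,0,0],[0,0,0,0],[0,0,0,0],[0,0,0,0],[0,0,0,0],[0,0,0,0]]]' --claw 0

```text
t: 24.5
tool_pos: [0.385, 0.0747, 0.0296]
orientation: [-2.414, -2.011, 0.0]
force: [-0.2, 0.1, -0.7]
opening: 0.0082
```

Run:
```python
from h import *
boxpos();go(.3956,.1362,.026,79.6);pic('w17')
```

```text
box x -172.5 y 22.9 z 29.6 mm F [-0.2  0.1 -0.7] t 24.5 open 0.0082
roll -0.0 then x 6.24 y -0.07 z 0.36 pos [0.385  0.0747 0.0296] open 0.0082 F [-0.2  0.1 -0.7] t 24.5
```

View pics/w17.png

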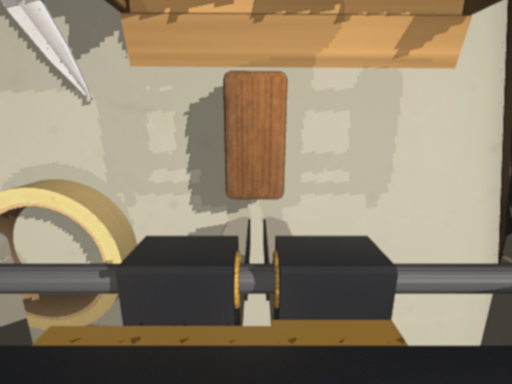

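>>> carry_out --commands '[[[0.5,0,0.3,0],[0.8,0,0,0],[0.8,0,0,0],[0.8,0,0,0],[0.8,0,0,0],[0.8,0,0,0],[0.8,0,0,0],[0.8,0,0,0],[0.8,0,0,0],[0.8,0,0,0],[0.8,0,0,0],[0.8,0,0,0],[0.8,0,0,0],[0.8,0,0,0],[0.8,0,0,0],[0.4,0,0,0],[0,0,0,0]]]'

```text
t: 25.97
tool_pos: [0.4069, 0.1944, 0.0266]
orientation: [-2.413, -2.011, -0.0]
force: [-0.2, -0.2, 0.2]
opening: 0.0005
```

Run:
```python
from h import *
boxpos();pic('w18')
```

```text
box x -50.7 y 22.9 z 26.6 mm F [-0.2 -0.2  0.2] t 25.97 open 0.0005
```

View pics/w18.png

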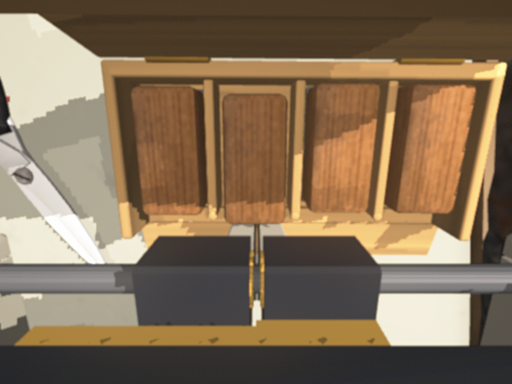

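>>> carry_out --commands '[[[0.3,0,0,0],[0.3,0,0,0],[0.2,0,0,0],[0,0,0,0],[0,0,0,0],[0,0,0,0],[-2,0,0,0],[-2.5,0,0,0],[-2,0,-3.5,0],[-2,0,-3.5,0],[-1,0,-3.5,0],[0,0,-3.5,0],[0,0,-3.5,0],[0,0,-3.5,0],[0,0,0,0],[0,0,0,0]]]'

```text
t: 27.35
tool_pos: [0.3927, 0.1079, 0.2393]
orientation: [2.412, 2.008, 0.007]
force: [0.9, 0.4, 0.2]
opening: 0.0007
```

Run:
```python
from h import *
boxpos();P=robot.camera_params('wrist');im=pic('w19');np.savez('w19.npz',**P);c=im[0:200,100:400,::-1];cv2.imwrite('pics/w19c.png',cv2.resize(c,None,fx=2.6,fy=2.6,interpolation=cv2.INTER_CUBIC))
im=pic('s19','scene');c=im[120:220,140:260,::-1];cv2.imwrite('pics/s19c.png',cv2.resize(c,None,fx=5,fy=5,interpolation=cv2.INTER_CUBIC))
```

```text
box x -138.4 y 21.3 z 239.3 mm F [0.9 0.4 0.2] t 27.35 open 0.0007
```

View pics/w19c.png

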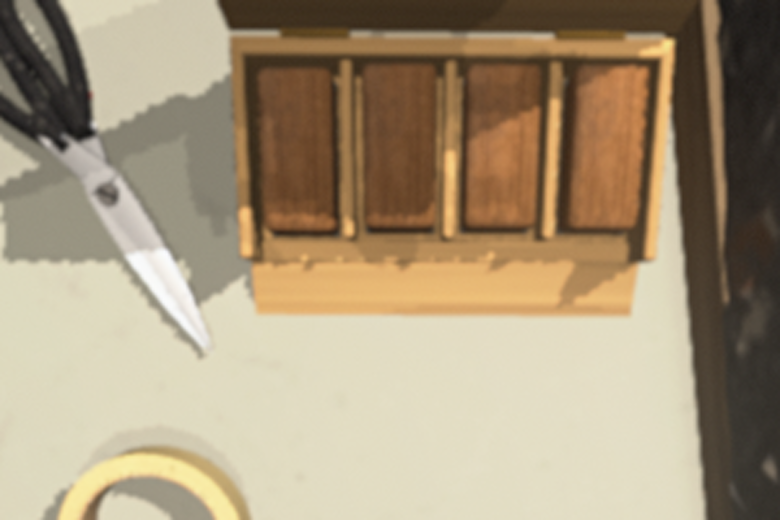

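View pics/s19c.png

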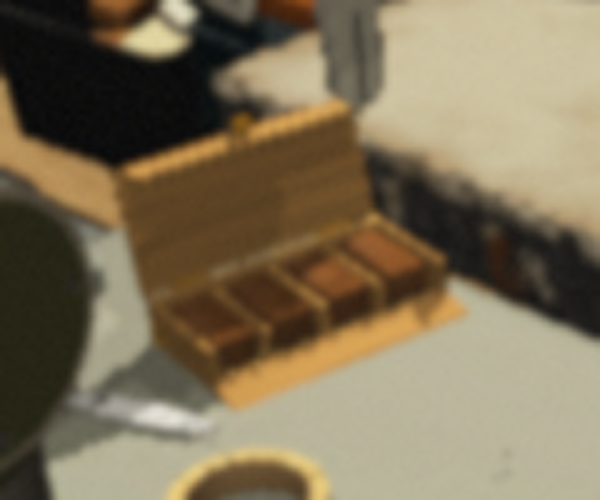

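Run:
```python
from h import *
P=dict(np.load('w1.npz'));c,s=np.cos(TH),np.sin(TH)
bx=lambda w:(np.round(1e3*(c*(w[0]-O[0])+s*(w[1]-O[1])),1),np.round(1e3*(-s*(w[0]-O[0])+c*(w[1]-O[1])),1),round(w[2]*1e3,1))
for z in (.12,.13,.14): print(z,bx(ray('w',(400/1.5625,7/1.5625),z,P)))
print('knob',bx(two('top',(120/2.66+100,120/2.66+135),'scene',(152/4+150,60/4+130))))
# s19c knob and top corners
t=cv2.imread('pics/top0.png')[130:235,110:215];cv2.imwrite('pics/tl.png',cv2.resize(t,None,fx=5.6,fy=5.6,interpolation=cv2.INTER_CUBIC))
```

```text
0.12 (np.float64(40.2), np.float64(-0.4), np.float64(120.0))
0.13 (np.float64(36.8), np.float64(-0.5), np.float64(130.0))
0.14 (np.float64(33.4), np.float64(-0.6), np.float64(140.0))
knob (np.float64(52.5), np.float64(-0.2), np.float64(131.8))
```

View pics/tl.png

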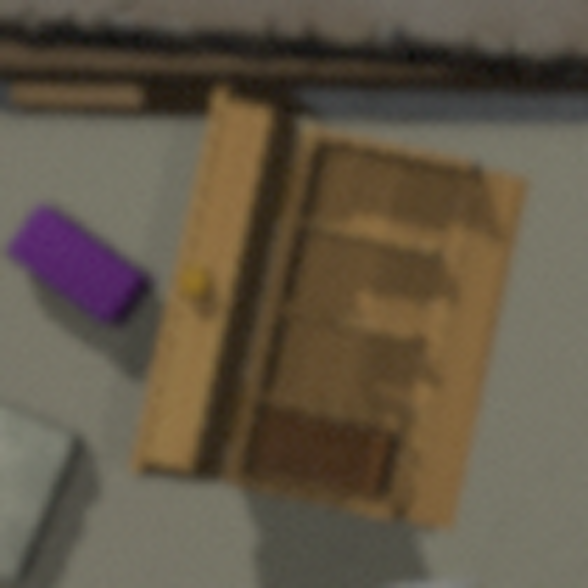

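>>> carry_out --commands '[[[2,0.5,0,0],[3.4,0.6,0,0],[3.4,0.5,0,0],[3.4,0.5,0,0],[3.4,0,0,0],[3.4,0,0,0],[3.4,0,0,0],[1.8,0,0,0],[0,0,0,0],[0,0,0,0]]]'

```text
t: 28.28
tool_pos: [0.4544, 0.3421, 0.2339]
orientation: [-2.412, -2.012, 0.007]
force: [-0.1, 0.1, 0.6]
opening: 0.0002
```

Run:
```python
from h import *
boxpos();pic('w20')
im=pic('s20','scene');c=im[70:220,110:260,::-1];cv2.imwrite('pics/s20c.png',cv2.resize(c,None,fx=4,fy=4,interpolation=cv2.INTER_CUBIC))
```

```text
box x 103.0 y 2.8 z 233.9 mm F [-0.1  0.1  0.6] t 28.28 open 0.0002
```

View pics/s20c.png

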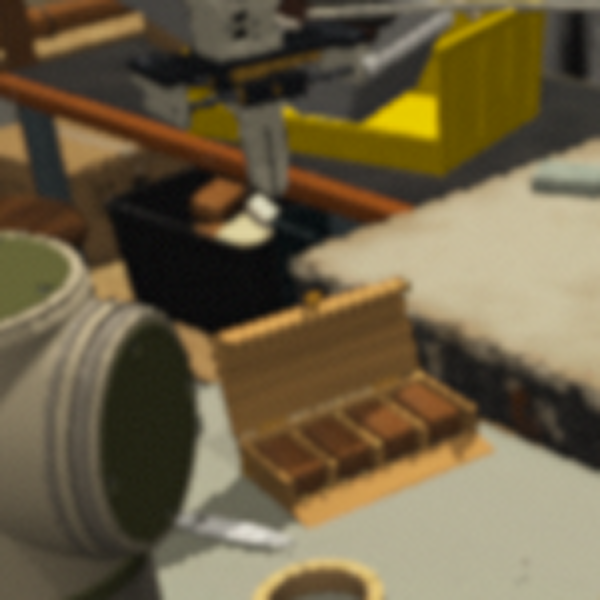

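View pics/w20.png

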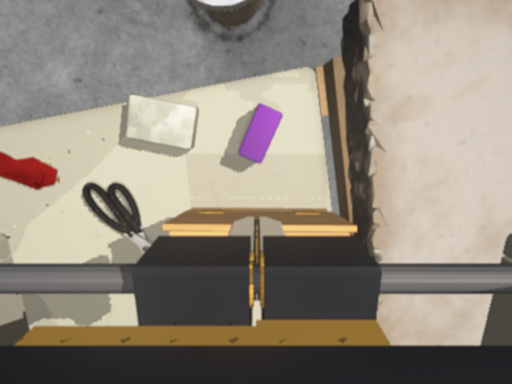

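Run:
```python
from h import *
c,s=np.cos(TH),np.sin(TH)
bx=lambda w:(np.round(1e3*(c*(w[0]-O[0])+s*(w[1]-O[1])),1),np.round(1e3*(-s*(w[0]-O[0])+c*(w[1]-O[1])),1),round(w[2]*1e3,1))
for p in((210,210),(300,210),(210,224),(210,232)):print(p,bx(ray('wrist',p,.125)))
S,R=st()
tip=S['tool_pos']+R@[0,0,.014];print(proj('wrist',tip),proj('wrist',tip+R@[.0075,0,0]))
```

```text
(210, 210) (np.float64(82.8), np.float64(47.5), np.float64(125.0))
(300, 210) (np.float64(82.8), np.float64(-41.2), np.float64(125.0))
(210, 224) (np.float64(68.1), np.float64(48.1), np.float64(125.0))
(210, 232) (np.float64(59.5), np.float64(48.5), np.float64(125.0))
[255.44073712 230.18416435] [255.43279553 219.1041705 ]
```

>>> carry_out --commands '[[[0,0,2.5,0],[0,0,3.5,0],[0,0,3.5,0],[0,0,2,0],[0,0,0,0],[0,0,0,0]]]'

```text
t: 28.88
tool_pos: [0.4548, 0.3404, 0.1206]
orientation: [-2.415, -2.008, 0.005]
force: [0.0, 0.4, 0.6]
opening: 0.0002
```

Run:
```python
from h import *
boxpos();pic('w21')
```

```text
box x 101.4 y 2.2 z 120.6 mm F [0.  0.4 0.6] t 28.88 open 0.0002
```

View pics/w21.png

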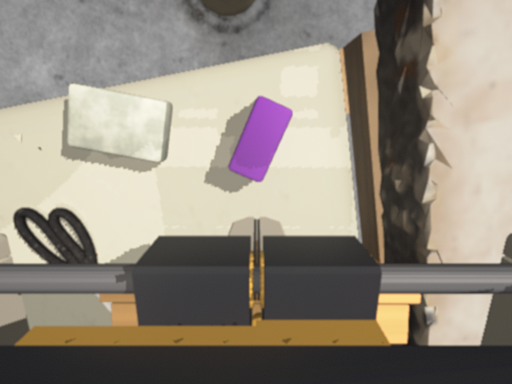

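>>> carry_out --commands '[[[-1,0,0,0],[-1,0,0,0],[-0.8,0,0,0],[-0.8,0,0,0],[-0.8,0,0,0],[-0.8,0,0,0],[-0.8,0,0,0],[0,0,0,0]]]'

```text
t: 29.6
tool_pos: [0.4445, 0.2814, 0.1215]
orientation: [2.415, 2.009, -0.001]
force: [-0.3, -0.1, 0.1]
opening: 0.0007
```

Run:
```python
from h import *
boxpos()
im=pic('s22','scene');c=im[70:220,110:260,::-1];cv2.imwrite('pics/s22c.png',cv2.resize(c,None,fx=4,fy=4,interpolation=cv2.INTER_CUBIC))
```

```text
box x 41.6 y 1.6 z 121.5 mm F [-0.3 -0.1  0.1] t 29.6 open 0.0007
```

View pics/s22c.png

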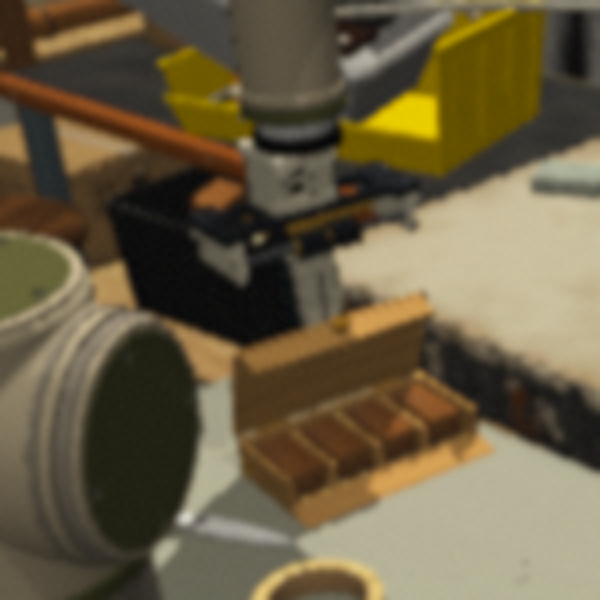

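>>> carry_out --commands '[[[-1,0,0.4,0],[-0.9,0,0.4,0],[-0.8,0,0.5,0],[-0.8,0,0.5,0],[-0.7,0,0.7,0],[-0.6,0,0.7,0],[-0.5,0,0.8,0],[-0.4,0,0.8,0],[0,0,0,0]]]'

```text
t: 30.4
tool_pos: [0.4328, 0.2254, 0.071]
orientation: [-2.414, -2.009, 0.006]
force: [0.1, -0.0, 0.3]
opening: 0.0002
```

Run:
```python
from h import *
boxpos()
im=pic('s23','scene');c=im[70:220,110:260,::-1];cv2.imwrite('pics/s23c.png',cv2.resize(c,None,fx=4,fy=4,interpolation=cv2.INTER_CUBIC))
```

```text
box x -15.6 y 3.1 z 71.0 mm F [ 0.1 -0.   0.3] t 30.4 open 0.0002
```

View pics/s23c.png

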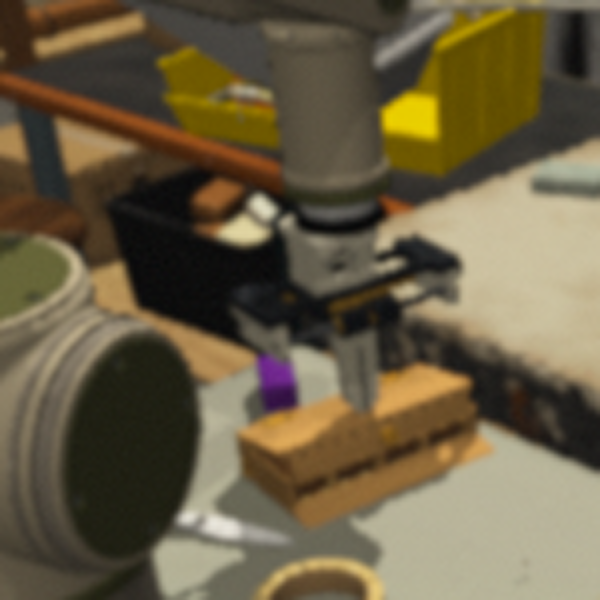

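Nearly shut; press it down the last bit.

>>> carry_out --commands '[[[-0.2,0,0.6,0],[-0.2,0,0.6,0],[-0.1,0,0.4,0],[0,0,0.3,0],[0,0,0.2,0],[0,0,0,0],[0,0,0,0]]]'

```text
t: 31.03
tool_pos: [0.4337, 0.222, 0.0555]
orientation: [2.414, 2.01, -0.002]
force: [-15.4, -8.3, 34.5]
opening: 0.0006
```

Run:
```python
from h import *
boxpos()
```

```text
box x -18.8 y 1.5 z 55.5 mm F [-15.4  -8.3  34.5] t 31.03 open 0.0006
```

>>> carry_out --commands '[[[0,0,-0.5,0],[0,0,-1.5,0],[0,0,-3.5,0],[0,0,-3.5,0],[0,0,-3.5,0],[-3,0,-3.5,0],[-3.5,0,0,0],[-3.5,0,0,0],[-3,0,0,0],[0,0,0,0],[0,0,0,0]]]'

```text
t: 31.95
tool_pos: [0.4105, 0.0959, 0.2092]
orientation: [2.417, 2.006, 0.001]
force: [1.8, 0.4, -0.4]
opening: 0.0002
```

Run:
```python
from h import *
boxpos();im=pic('w24')
P=robot.camera_params('wrist')
im=pic('s24','scene');c=im[110:220,150:260,::-1];cv2.imwrite('pics/s24c.png',cv2.resize(c,None,fx=5.4,fy=5.4,interpolation=cv2.INTER_CUBIC))
pic('t24','top')
```

```text
box x -147.0 y 1.6 z 209.2 mm F [ 1.8  0.4 -0.4] t 31.95 open 0.0002
```

View pics/s24c.png

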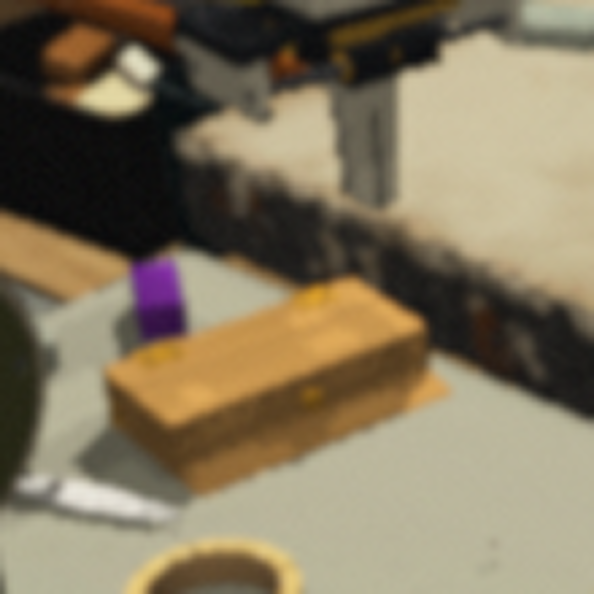

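View pics/w24.png

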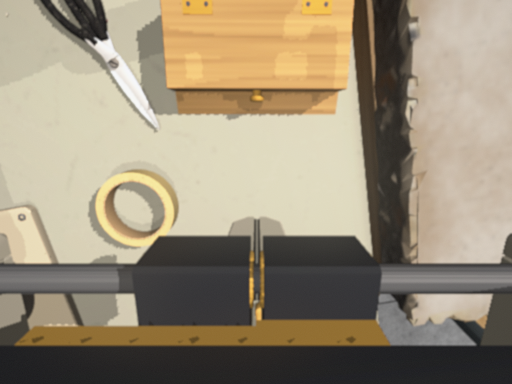

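View pics/t24.png

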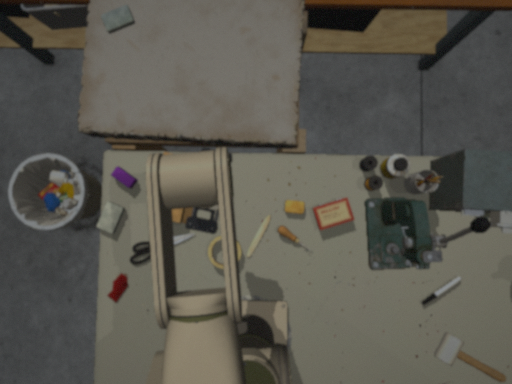

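```bash
python3 -c "
from plant import robot
print(robot.read_state()['dq'].round(3)); print(robot.close_job())"
```

```text
[ 0.011  0.007 -0.003 -0.001  0.004 -0.003]
the job is handed in; nothing more can be done
None
```

The three loose blocks are in the box and the lid is shut. I handed the job in at about 32 s of the 70 s allowed, and it gave no verdict.

- **Blocks:** I gripped each one lightly, slid it to the front of its compartment, let go and pushed it over the lip with closed fingers. They went into compartments 3, 4 and 2, in that order. The last wrist picture with the lid open showed all four blocks lying flat behind the lip.
- **Lid:** I swung it down from behind and pressed it with about 35 N, measured at the fingertips. They stopped 41.5 mm above the bench, the stated height of a shut lid, and the pictures afterwards show it flush.
- **Other checks:** The beeswax, tin, spools, can and purple look-alike show no visible shift in the last top view. The arm ended clear of everything. No check failed, but the blocks can't be seen under the shut lid.
- **Measured differently than first thought:** The lid started at about 1.77 rad by my measurement, not the full 2.05. The box position from the top and wrist cameras differed by about 2 mm, and I used the wrist value.

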